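Reject the tired spring clip on the engraver's bench

TASK

Three orange spring clips lie on the green bench mat. One has gone weak, which only a squeeze across the handles will tell: it gives way to a light squeeze, while the two sound ones resist. Lay the weak clip flat in the red reject tray and leave the two sound ones lying on the mat where they were.

Things in the scene. Friction and masses are not known exactly. Their poses are not given: they have to be found in the camera images.
- clip_a: Orange spring clip, black jaw tips, steel coil; three are alike to the eye, one is weak. Like a clothes peg on its side: 90 mm long, 20 mm high, 50 g, two levers on an upright pivot. Origin: pivot, underside; +x along it to the shut jaws (tips 40 mm from it), z up. Handles end in block grips, 16 mm long, 10 mm thick, centred 42 mm behind the pivot (-x), 45 mm over outsides.
- clip_b: Second of the three like clips; any may be the weak one. In each, squeezing the grips turns the levers to a firm stop, 24 mm over the grips' outsides, then parallel; let go, they spring back. Weak: starts to give at about 1.5 N on each grip, at the stop by 3 N. Sound: does not move below about 13 N, reaches the stop at about 20 N.
- clip_c: Third of the three like clips; any may be the weak one. All lie flat, jaws shut, on a dark green mat (240 x 380 mm, 3 mm thick, top at z = 3 mm), handles towards the robot within some 40 degrees, side by side about 120 mm apart.
- reject_tray: Open red plastic tray, 180 mm (its x) by 150 mm (its y) outside, 35 mm high, walls and floor 4 mm thick, fixed on the bench to the left of the mat as the robot sees it; origin under its centre, z up. The white parts box further away is not it.

How it is judged (in metres and radians):
At the end, for the whole second after the job is handed in: The weak clip rests inside the red tray, its pivot within 75 mm (tray x) and 60 mm (tray y) of the tray's centre and its length level to 11 degrees; both sound clips lie flat and still, within 50 mm of where they started; everything is released (x of clip_b in the frame of reject_tray between -0.075 and 0.075 m and y of clip_b in the frame of reject_tray between -0.06 and 0.06 m and z of clip_b in the frame of reject_tray below 0.032 m and angle between clip_b's own x axis and vertical between 1.37 and 1.77 rad and linear speed of each of clip_b, clip_a, clip_c below 0.02 m/s and distance of each of clip_a, clip_c from where it was at the start of the episode below 0.05 m and angle between each of clip_a, clip_c's own z axis and vertical below 0.25 rad); the robot touches nothing.
It also fails if it takes over 61 s, if anything falls off the work surface, if the arm or the gripper's body presses on something with over 40 N, if the wrist force passes 120 N, or if a joint passes its speed limit or range.

ROBOT

A 6-joint arm with a two-finger parallel gripper is mounted at the origin on the work surface. World frame = base frame: x ahead of the robot, y to its left, z up, the work surface at z = 0. Lengths are in mm, angles in rad, forces in N, time in s.
With the tool pointing down it reaches from about 275 to 750 mm from the base axis. Payload 10.2 kg.
Tool frame: the origin (TCP) lies between the finger pads; the fingertips stand 17 mm ahead of it and the grasp point (between the pads) lies 2 mm behind it (tips_ahead is the distance from the TCP to the fingertips, in mm); z points along the fingers, y is the line along which they close (so a half turn about z gives the same grasp; the last joint's range is limited). The gripper opens to 85 mm and grips with 20 to 120 N. Pads are 22 mm wide; open, the fingers measure 114 mm over their backs; the gripper's body (76 mm by 85 mm) begins 54 mm behind the grasp point. The pads swing forward as they close: fully open they stand 13 mm farther back than shut.
Start: joints at [0.973, 0.313, 1.498, -0, 1.331, -0.223], TCP at [192.208, 488.556, 248.294] pointing down, gripper open.
Joint ranges: [-2.94, 2.94], [-0.97, 2.17], [0.19, 2.56], [-1.23, 4.37], [0.02, 3.11], [-2.88, 2.88]. Speed limits (rad/s): [2.39, 2.39, 3.01, 3.14, 3.14, 3.14].

INTERFACE

Orientations are given as a unit quaternion [w, x, y, z].
In Python, from rig import sense, capture, finish_job, boxes_of, tips_ahead gives the robot as it stands.
- The arm moves only by the tool drive_tool, never from a script. Its argument "commands" is text: rows parted by semicolons, each of 7 numbers parted by spaces: the shift along the world's x, y, z in units of 0.1 m (1.0 is 0.1 m), then the turn, a rotation vector about the world's x, y, z in units of pi/4 rad (1.0 is pi/4 rad), then the opening in per cent of the stroke, from 0 (shut) to 100 (fully open). A call has 1 to 20 rows; each row shifts and turns the commanded pose from where the row before left it; what a row does not reach is not made up. A row lasts 1/12 s, in which the tool goes at most 41.7 mm and 7.16 degrees, less where a joint would pass 70% of its speed; a pose out of reach is approached as far as the arm can. A call with a number of a shift or a turn outside -1 to 1 is refused whole. A call with a gripper value outside its range is refused whole. The fingers move at their own pace and stop on an object; "force" is the grip in N (left out, the last holds). Time passes only in rows, so rows that do not move let the fingers close. It gives the time, the measured TCP pose, the force, the opening and the grip force at its end, in the units of the state.
- sense(): the state, without advancing time (a new reading comes with each control period).
- capture(name): name is "scene" or "top" or "wrist"; returns a dict with "pixels" (400x640x3 uint8, blue, green, red), "fov_y" (degrees; the focal length in pixels is half the picture's height over the tangent of half this angle, whatever the lens; pixels are square), "cx", "cy" (the principal point, pixels), "k1" (the pictures are not rectified: a ray, as slopes to the right and down, at radius r is drawn at 1 + k1 r^2 times it, then the intrinsics apply), "position" and "attitude" of the camera in the world; the wrist camera has in their place "tool_from_camera" (4x4, takes a point from camera to tool coordinates, whose origin is the TCP and whose axes are the flange's). Camera axes: x right, y down, z forward; pixel columns grow to the right and rows downward; lengths in mm; the calibration is good to about 2 mm. A picture is of the moment at which its call begins: read the wrist's pose just before it. There is no depth.
- finish_job(): hands the job in; it is judged then, once.
Trained networks look in a picture, given as the dict that the camera call returned (one of the last four; its "shot" number tells which), for a name from the list of things; names that differ only in an ending like _2 or _b are one class to them, and where a whole thing is asked for, a point or a joint stands for the part that bears it (a point fixed in the world has none). Each returns a list of dicts, best first, with "confidence" (0 to 1); they miss things now and then, are a little off and sometimes report something else, mostly with a low value. They report only what shows in the picture. A call takes as long as a camera call.
- boxes_of(picture, name): "position" ([column, row] in pixels, amid what is visible of it).
The state is a dict: "time_s": time; "joints": joint angles; "dq": joint speeds; "tau": joint torques, N m; "eef_pos": TCP position; "ee_rot": TCP orientation; "force": force on the tool from outside, world axes, zero at the start; "wrist_torque": the same for the moment, N m; "grip_width": opening from 0.0 (shut) to 1.0 (fully open); "grip_force": force on a finger pad.
Only numpy, scipy, OpenCV 4.12 (cv2) and the standard library are available. Lean on these libraries where they do the work, as an engineer would, in place of code of your own. Each camera call takes 0.05 s, during which the arm holds its last target. There are 200 camera calls.

## Working session

There is one attempt and no reset: what is moved stays moved. The work goes in short steps, Python scripts to look and compute and a tool call to move; the robot and the scene stay as the last step left them, time stands still between calls to the robot, and variables do not carry over. Pictures are saved under pics/ and viewed, at most 10 in all, crops included, and the job is handed in when it is done.

Besides the shell and the picture viewer there is one more tool, called by a JSON object that holds its "op" and its "data", one argument or row to a line. drive_tool: Moves the arm, as the interface text tells. Shifts and turns lie within -1 to 1; 1 stands for 0.1 m of shift or pi/4 rad of turn. Its arguments: {"type":"object","properties":{"commands":{"type":"string"},"force":{"type":"number"}},"required":["commands"]}

```bash
mkdir -p pics
cat > h.py <<'E'
import numpy as np, cv2
from scipy.spatial.transform import Rotation as R
from rig import sense, capture, boxes_of, tips_ahead
def quat(q): return R.from_quat([q[1],q[2],q[3],q[0]])
def cam(p, s=None):
    if 'tool_from_camera' in p:
        T=np.array(p['tool_from_camera']); Rt=quat(s['ee_rot']).as_matrix()
        return Rt@T[:3,3]+np.array(s['eef_pos']), Rt@T[:3,:3]
    a=np.array(p['attitude'],float)
    return np.array(p['position']), (a if a.shape==(3,3) else quat(a).as_matrix())
def px2w(p,uv,z,s=None):
    f=200/np.tan(np.radians(p['fov_y'])/2)
    d=(np.array(uv,float)-[p['cx'],p['cy']])/f
    u=d.copy()
    for _ in range(30): u=d/(1+p['k1']*(u@u))
    o,M=cam(p,s); r=M@np.array([u[0],u[1],1]); return o+r*(z-o[2])/r[2]
E
python3 - <<'E'
from h import *
s=sense(); print({k:s[k] for k in('time_s','eef_pos','ee_rot','grip_width','grip_force','force')}, tips_ahead)
for n in('scene','top'):
    p=capture(n); cv2.imwrite(f'pics/{n}0.png',p['pixels'])
    print(n,{k:v for k,v in p.items() if k!='pixels'})
    for t in('clip_a','reject_tray'):
        for b in boxes_of(p,t): print(t,b,px2w(p,b['position'],13 if t=='clip_a' else 4).round(0))
E
```

```text
{'time_s': 0.0, 'eef_pos': array([192.05461332, 488.36082055, 247.74218024]), 'ee_rot': array([-2.67677458e-04,  1.86304555e-01,  9.82491831e-01, -5.85194894e-04]), 'grip_width': 1.0015486404942588, 'grip_force': 0.0, 'force': array([ 0.34551579, -0.43503272, -0.33590474])} 17.0
scene {'fov_y': 51.70194434966642, 'cx': 322.0986295936412, 'cy': 203.97199318790402, 'k1': -0.033510647441504005, 'position': array([793.21924227, 572.10190883, 516.2958863 ]), 'attitude': array([-0.09832559,  0.20999116,  0.87291656, -0.42924639]), 'shot': 1}
clip_a {'position': [315.0, 209.4], 'confidence': 0.98} [524.  -1.  13.]
clip_a {'position': [297.1, 175.6], 'confidence': 0.72} [ 507. -126.   13.]
clip_a {'position': [264.1, 157.2], 'confidence': 0.62} [ 544. -232.   13.]
reject_tray {'position': [406.6, 315.5], 'confidence': 0.7} [509. 283.   4.]
top {'fov_y': 49.37993297468959, 'cx': 318.2751731417323, 'cy': 199.08715691425803, 'k1': -0.013827353958543362, 'position': array([ 298.33397801,    8.80189658, 1024.38785951]), 'attitude': array([-0.08821031,  0.74513457, -0.65594919,  0.08200037]), 'shot': 2}
clip_a {'position': [331.6, 209.6], 'confidence': 0.84} [525.  -1.  13.]
clip_a {'position': [438.0, 216.6], 'confidence': 0.75} [ 540. -254.   13.]
clip_a {'position': [386.2, 220.6], 'confidence': 0.54} [ 515. -133.   13.]
reject_tray {'position': [211.8, 201.2], 'confidence': 0.96} [510. 288.   4.]
```

View pics/top0.png

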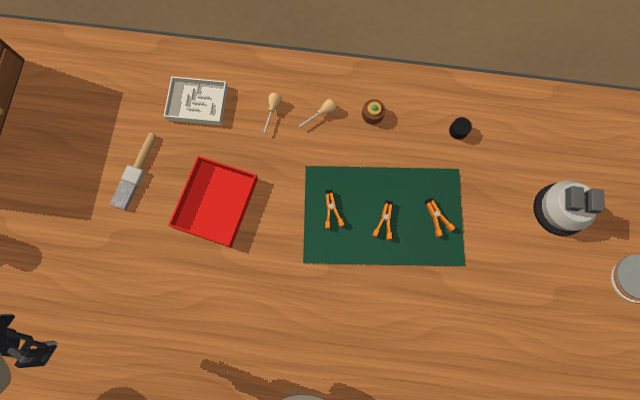

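{"op": "drive_tool", "data": {
  "commands": "0.13 -0.31 0.03 0 0 0.024 100;0.13 -0.31 0.03 0 0 0.024 100;0.13 -0.31 0.03 0 0 0.024 100;0.13 -0.31 0.03 0 0 0.024 100;0.13 -0.31 0.03 0 0 0.024 100;0.13 -0.31 0.03 0 0 0.024 100;0.13 -0.31 0.03 0 0 0.024 100;0.13 -0.31 0.03 0 0 0.024 100;0.13 -0.31 0.03 0 0 0.024 100;0.13 -0.31 0.03 0 0 0.024 100;0.13 -0.31 0.03 0 0 0.024 100;0.13 -0.31 0.03 0 0 0.024 100;0.13 -0.31 0.03 0 0 0.024 100;0.13 -0.31 0.03 0 0 0.024 100;0.13 -0.31 0.03 0 0 0.024 100;0.13 -0.31 0.03 0 0 0.024 100;0.13 -0.31 0.03 0 0 0.024 100;0.13 -0.31 0.03 0 0 0.024 100;0.13 -0.31 0.03 0 0 0.024 100;0 0 0 0 0 0 100",
  "force": 20
}}

```text
time_s: 1.97
eef_pos: [440.5, -104.8, 305.1]
ee_rot: [0.0, 0.01, 1.0, -0.001]
force: [0.2, 0.9, 0.3]
grip_width: 0.993
grip_force: 0.0
```

Run:
```python
from h import *
s=sense(); p=capture('wrist'); cv2.imwrite('pics/w1.png',p['pixels'])
print(s['time_s'],s['eef_pos'],s['ee_rot'],np.array(p['tool_from_camera']).round(3),p['fov_y'],p['k1'])
for b in boxes_of(p,'clip_a'): print(b,px2w(p,b['position'],13,s).round(1))
```

```text
1.9667 [ 440.52667559 -104.78768915  305.09578285] [ 7.21028726e-05  9.83923049e-03  9.99951422e-01 -5.81882516e-04] [[ 1.00000e-03 -9.45000e-01 -3.27000e-01  8.41690e+01]
 [ 1.00000e+00  0.00000e+00  2.00000e-03 -1.09000e+00]
 [-2.00000e-03 -3.27000e-01  9.45000e-01 -1.25456e+02]
 [ 0.00000e+00  0.00000e+00  0.00000e+00  1.00000e+00]] 66.61569899335183 -0.006704716197534226
{'position': [224.9, 223.4], 'confidence': 0.94} [ 540.6 -252.1   13. ]
{'position': [307.8, 204.9], 'confidence': 0.88} [ 513.4 -126.9   13. ]
{'position': [397.8, 210.9], 'confidence': 0.83} [525.4   5.6  13. ]
{'position': [582.0, 201.5], 'confidence': 0.72} [515.8 275.5  13. ]
```

View pics/w1.png

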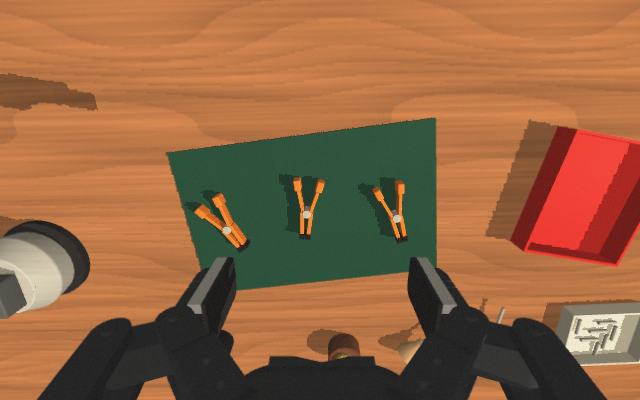

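```bash
cat >> h.py <<'E'
def clips(p,s,ctr,z=22):
    hsv=cv2.cvtColor(p['pixels'],cv2.COLOR_BGR2HSV)
    f=200/np.tan(np.radians(p['fov_y'])/2); o,M=cam(p,s); out=[]
    for c in ctr:
        g=np.arange(-70,70.1,.5); X,Y=np.meshgrid(c[0]+g,c[1]+g,indexing='ij')
        q=(np.stack([X,Y,np.full_like(X,z)],-1)-o)@M; u=q[...,:2]/q[...,2:]
        u=u*(1+p['k1']*(u**2).sum(-1,keepdims=True))*f+[p['cx'],p['cy']]
        im=cv2.remap(hsv,u.astype('float32'),None,cv2.INTER_NEAREST)
        H,S,V=cv2.split(im)
        org=(H>5)&(H<22)&(S>180)&(V>90); coil=(S<90)&(V>110)
        n,l,st,ce=cv2.connectedComponentsWithStats(coil.astype('uint8'))
        near=np.hypot(X-c[0],Y-c[1])<60; org&=near
        k=max(range(1,n),key=lambda i:st[i,4]*(np.hypot(*(ce[i]-140))<50)); m=l==k
        pv=np.array([X[m].mean(),Y[m].mean()])
        r=np.hypot(X-pv[0],Y-pv[1]); hm=org&(r>38)&(r<49)
        P=np.stack([X[hm],Y[hm]],1); _,lb,cc=cv2.kmeans(P.astype('float32'),2,None,(3,20,.1),5,cv2.KMEANS_PP_CENTERS)
        h=cc.mean(0); d=pv-h; 
        out.append((pv,cc,np.degrees(np.arctan2(d[1],d[0])),np.hypot(*d)))
        print('pivot',pv.round(1),'grips',cc.round(1).tolist(),'mid',h.round(1),'yaw',out[-1][2].round(1),'dist',out[-1][3].round(1),'sep',np.hypot(*(cc[0]-cc[1])).round(1),'coilpx',m.sum())
    return out
E
python3 - <<'E'
from h import *
s=sense(); p=capture('wrist')
clips(p,s,[(540,-252),(513,-127),(525,5)])
E
```

```text
pivot [ 546.6 -247.9] grips [[517.2000122070312, -279.3999938964844], [503.29998779296875, -253.0]] mid [ 510.2 -266.2] yaw 26.7 dist 40.7 sep 29.8 coilpx 505
pivot [ 523.6 -129.3] grips [[484.70001220703125, -109.9000015258789], [481.3999938964844, -140.0]] mid [ 483.1 -125. ] yaw -6.2 dist 40.8 sep 30.3 coilpx 515
pivot [533.1   2. ] grips [[498.6000061035156, -24.600000381469727], [489.3999938964844, 3.5]] mid [494.  -10.5] yaw 17.8 dist 41.0 sep 29.5 coilpx 480
```

{"op": "drive_tool", "data": {
  "commands": "0.052 -0.025 -0.3 0 0 -0.014 100;0.052 -0.025 -0.3 0 0 -0.014 100;0.052 -0.025 -0.3 0 0 -0.014 100;0.052 -0.025 -0.3 0 0 -0.014 100;0.052 -0.025 -0.3 0 0 -0.014 100;0.052 -0.025 -0.3 0 0 -0.014 100;0.052 -0.025 -0.3 0 0 -0.014 100;0.052 -0.025 -0.3 0 0 -0.014 100;0 0 0 0 0 0 100;0 0 0 0 0 0 100"
}}

```text
time_s: 2.95
eef_pos: [480.3, -119.4, 65.3]
ee_rot: [-0.001, 0.052, 0.999, 0.001]
force: [-0.2, 0.5, 0.7]
grip_width: 1.0
grip_force: 0.0
```

Run:
```python
from h import *
s=sense(); p=capture('wrist'); cv2.imwrite('pics/w2.png',p['pixels'])
print(s['eef_pos'],s['ee_rot'],'y ang',np.degrees(np.arctan2(*quat(s['ee_rot']).as_matrix()[[1,0],1])))
clips(p,s,[(505,-127)])
```

```text
[ 480.30496867 -119.38357622   65.26777018] [-1.04231186e-03  5.15925197e-02  9.98667548e-01  5.04914136e-04] y ang 84.08524775913277
pivot [ 519.7 -129.2] grips [[480.8999938964844, -109.80000305175781], [477.70001220703125, -140.39999389648438]] mid [ 479.3 -125.1] yaw -5.9 dist 40.6 sep 30.8 coilpx 839
```

View pics/w2.png

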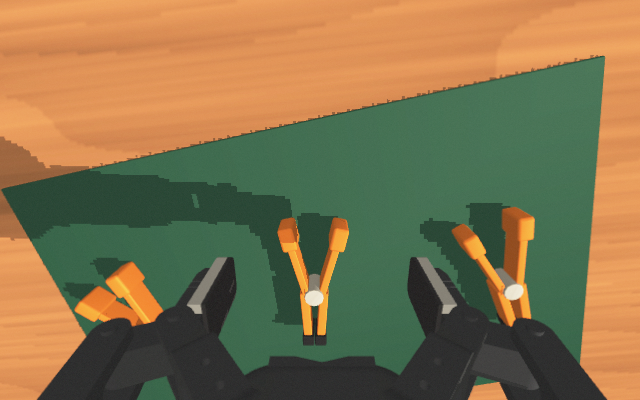

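{"op": "drive_tool", "data": {
  "commands": "-0.008 -0.055 -0.1 0 0 0 100;0 0 -0.12 0 0 0 100;0 0 -0.12 0 0 0 100;0 0 -0.1 0 0 0 80;0 0 0 0 0 0 70;0 0 0 0 0 0 60;0 0 0 0 0 0 58;0 0 0 0 0 0 58;0 0 0 0 0 0 58"
}}

```text
time_s: 3.75
eef_pos: [480.3, -126.1, 21.9]
ee_rot: [0.001, 0.052, 0.999, -0.0]
force: [-0.1, 0.5, 0.4]
grip_width: 0.582
grip_force: 0.0
```

{"op": "drive_tool", "data": {
  "commands": "0 0 0 0 0 0 54;0 0 0 0 0 0 54;0 0 0 0 0 0 54;0 0 0 0 0 0 54"
}}

```text
time_s: 4.08
eef_pos: [480.0, -125.9, 21.3]
ee_rot: [0.0, 0.052, 0.999, -0.0]
force: [-0.1, 0.4, 0.0]
grip_width: 0.535
grip_force: 0.0
```

{"op": "drive_tool", "data": {
  "commands": "0 0 0 0 0 0 50;0 0 0 0 0 0 50;0 0 0 0 0 0 50;0 0 0 0 0 0 50"
}}

```text
time_s: 4.42
eef_pos: [480.1, -126.0, 21.6]
ee_rot: [0.0, 0.052, 0.999, -0.0]
force: [-2.3, 1.4, 4.6]
grip_width: 0.504
grip_force: 15.6
```

{"op": "drive_tool", "data": {
  "commands": "0 0 0 0 0 0 46;0 0 0 0 0 0 46;0 0 0 0 0 0 46;0 0 0 0 0 0 46"
}}

```text
time_s: 4.75
eef_pos: [480.1, -126.1, 22.0]
ee_rot: [0.0, 0.052, 0.999, -0.0]
force: [-4.0, 0.5, 11.8]
grip_width: 0.464
grip_force: 16.6
```

{"op": "drive_tool", "data": {
  "commands": "0 0 0 0 0 0 80;0 0 0 0 0 0 100;0 0 0 0 0 0 100;0 0 0 0 0 0 100;0 0 0.2 0 0 0 100;0 0 0.3 0 0 0 100;0 0 0.1 0 0 0 100;0.02 0.23 0 0 0 0.105 100;0.02 0.23 0 0 0 0.105 100;0.02 0.23 0 0 0 0.105 100;0.02 0.23 0 0 0 0.105 100;0.02 0.23 0 0 0 0.105 100;0 0 0 0 0 0 100;0 0 0 0 0 0 100"
}}

```text
time_s: 5.92
eef_pos: [489.9, -10.3, 81.0]
ee_rot: [-0.0, -0.154, 0.988, 0.0]
force: [0.1, -0.2, 0.2]
grip_width: 1.003
grip_force: 0.0
```

Run:
```python
from h import *
s=sense(); p=capture('wrist'); cv2.imwrite('pics/w3.png',p['pixels'])
print(s['eef_pos'],'y ang',np.degrees(np.arctan2(*quat(s['ee_rot']).as_matrix()[[1,0],1])))
clips(p,s,[(513,-4)])
```

```text
[489.91064103 -10.2593071   81.02602406] y ang 107.68982988874336
pivot [5.294e+02 3.000e-01] grips [[486.0, 3.4000000953674316], [494.8999938964844, -26.200000762939453]] mid [490.5 -11.4] yaw 16.8 dist 40.6 sep 30.9 coilpx 798
```

View pics/w3.png

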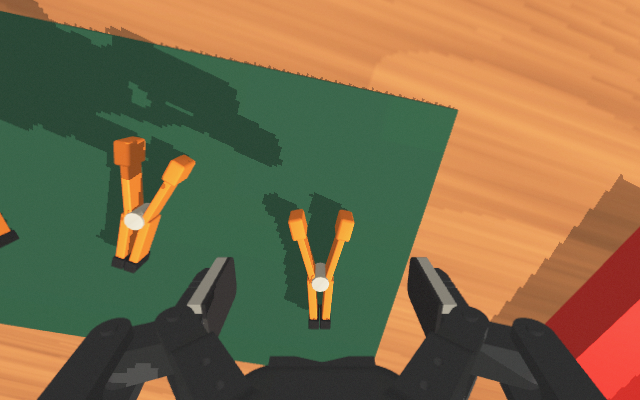

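{"op": "drive_tool", "data": {
  "commands": "0 -0.012 -0.15 0 0 0 100;0 0 -0.15 0 0 0 100;0 0 -0.15 0 0 0 100;0 0 -0.14 0 0 0 80;0 0 0 0 0 0 70;0 0 0 0 0 0 60;0 0 0 0 0 0 56;0 0 0 0 0 0 56;0 0 0 0 0 0 56"
}}

```text
time_s: 6.72
eef_pos: [490.4, -12.4, 23.0]
ee_rot: [0.001, -0.153, 0.988, -0.0]
force: [-0.1, -0.4, 1.3]
grip_width: 0.559
grip_force: 0.0
```

{"op": "drive_tool", "data": {
  "commands": "0 0 0 0 0 0 50;0 0 0 0 0 0 50;0 0 0 0 0 0 50;0 0 0 0 0 0 50"
}}

```text
time_s: 7.05
eef_pos: [490.4, -12.3, 22.6]
ee_rot: [0.001, -0.153, 0.988, -0.0]
force: [1.4, -0.8, 2.9]
grip_width: 0.503
grip_force: 1.9
```

{"op": "drive_tool", "data": {
  "commands": "0 0 0 0 0 0 46;0 0 0 0 0 0 46;0 0 0 0 0 0 46;0 0 0 0 0 0 46"
}}

```text
time_s: 7.38
eef_pos: [490.2, -12.1, 22.4]
ee_rot: [0.0, -0.153, 0.988, -0.0]
force: [1.2, -0.8, 2.9]
grip_width: 0.458
grip_force: 2.2
```

{"op": "drive_tool", "data": {
  "commands": "0 0 0 0 0 0 35;0 0 0 0 0 0 25;0 0 0 0 0 0 15;0 0 0 0 0 0 10;0 0 0 0 0 0 10;0 0 0 0 0 0 10;0 0 0 0 0 0 10;0 0 0 0 0 0 10",
  "force": 30
}}

```text
time_s: 8.05
eef_pos: [490.0, -12.1, 22.5]
ee_rot: [-0.0, -0.153, 0.988, 0.0]
force: [-1.3, -0.4, 6.3]
grip_width: 0.26
grip_force: 29.4
```

{"op": "drive_tool", "data": {
  "commands": "0 0 0.05 0 0 0 10;0 0 0.1 0 0 0 10;0 0 0.2 0 0 0 10;0 0 0.3 0 0 0 10;0 0 0.3 0 0 0 10;0 0 0.2 0 0 0 10;0 0 0 0 0 0 10;0 0 0 0 0 0 10"
}}

```text
time_s: 8.72
eef_pos: [490.1, -12.1, 138.1]
ee_rot: [0.001, -0.153, 0.988, -0.0]
force: [-0.6, -0.3, -2.0]
grip_width: 0.257
grip_force: 29.9
```

Run:
```python
from h import *
s=sense(); p=capture('wrist'); cv2.imwrite('pics/w4.png',p['pixels'])
print(s['time_s'],s['eef_pos'],s['grip_width'],s['grip_force'])
p=capture('top'); hsv=cv2.cvtColor(p['pixels'],cv2.COLOR_BGR2HSV)
m=(((hsv[...,0]<5)|(hsv[...,0]>174))&(hsv[...,1]>180)&(hsv[...,2]>70)).astype('uint8')
n,l,st,ce=cv2.connectedComponentsWithStats(m); k=1+st[1:,4].argmax()
pts=np.argwhere(l==k)[:,::-1]
c=cv2.convexHull(pts.astype('int32'))
q=cv2.approxPolyDP(c,8,True)[:,0]
w=np.array([px2w(p,x,33)[:2] for x in q]); print(q.tolist(),w.round(0).tolist(),w.mean(0))
print(cv2.minAreaRect(np.array([px2w(p,x,30)[:2] for x in c[:,0]],'float32')))
clips(capture('wrist'),s,[(505,-127)])
```

```text
8.7167 [490.09468347 -12.10461302 138.13872908] 0.25749735554160347 29.887282848358154
[[256, 176], [231, 246], [169, 225], [198, 156]] [[578.0, 187.0], [406.0, 217.0], [436.0, 368.0], [610.0, 333.0]] [507.73586687 276.31166259]
((508.215576171875, 276.5848388671875), (158.10525512695312, 181.7198028564453), 78.65409088134766)
pivot [ 524.1 -130.5] grips [[482.0, -140.60000610351562], [485.3999938964844, -110.30000305175781]] mid [ 483.7 -125.5] yaw -7.1 dist 40.7 sep 30.5 coilpx 666
```

View pics/w4.png

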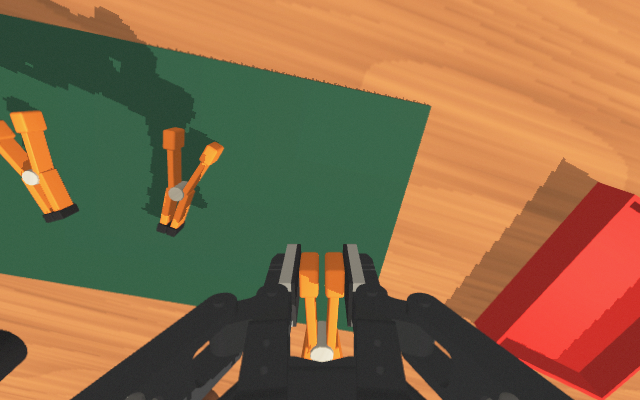

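{"op": "drive_tool", "data": {
  "commands": "-0.004 0.29 0 0 0 -0.063 10;-0.004 0.29 0 0 0 -0.063 10;-0.004 0.29 0 0 0 -0.063 10;-0.004 0.29 0 0 0 -0.063 10;-0.004 0.29 0 0 0 -0.063 10;-0.004 0.29 0 0 0 -0.063 10;-0.004 0.29 0 0 0 -0.063 10;-0.004 0.29 0 0 0 -0.063 10;-0.004 0.29 0 0 0 -0.063 10;-0.004 0.29 0 0 0 -0.063 10;0 0 0 0 0 0 10;0 0 0 0 0 0 10;0 0 -0.2 0 0 0 10;0 0 -0.2 0 0 0 10;0 0 -0.2 0 0 0 10;0 0 0 0 0 0 10"
}}

```text
time_s: 10.2
eef_pos: [484.0, 276.1, 73.3]
ee_rot: [-0.004, 0.094, 0.996, -0.002]
force: [-0.2, 0.9, -1.3]
grip_width: 0.256
grip_force: 29.9
```

Run:
```python
from h import *
s=sense(); p=capture('wrist'); cv2.imwrite('pics/w5.png',p['pixels'])
print(s['time_s'],s['eef_pos'],s['grip_width'],s['grip_force'],'y ang',np.degrees(np.arctan2(*quat(s['ee_rot']).as_matrix()[[1,0],1])))
```

```text
10.2 [484.04152582 276.0660108   73.28238844] 0.2559727418456668 29.938716888427734 y ang 79.23783184012211
```

View pics/w5.png

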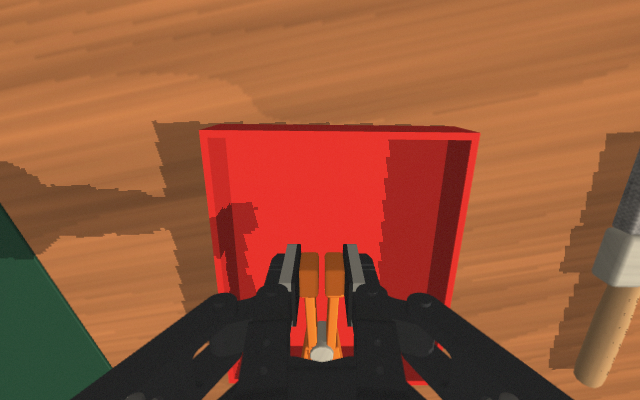

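{"op": "drive_tool", "data": {
  "commands": "0 0.05 -0.15 0 0 0 10;0 0 -0.15 0 0 0 10;0 0 -0.12 0 0 0 10;0 0 -0.04 0 0 0 10;0 0 0 0 0 0 10;0 0 0 0 0 0 10"
}}

```text
time_s: 10.75
eef_pos: [486.4, 282.8, 32.0]
ee_rot: [0.0, 0.094, 0.996, 0.0]
force: [-0.8, -0.6, 0.0]
grip_width: 0.258
grip_force: 29.9
```

{"op": "drive_tool", "data": {
  "commands": "0 0 0 0 0 0 35;0 0 0 0 0 0 45;0 0 0 0 0 0 55;0 0 0 0 0 0 62;0 0 0 0 0 0 68;0 0 0 0 0 0 68;0 0 0.05 0 0 0 68;0 0 0.15 0 0 0 68;0 0 0.3 0 0 0 68;0 0 0.3 0 0 0 68;0 0 0.3 0 0 0 68;0 0 0.3 0 0 0 68;0 0 0 0 0 0 68;0 0 0 0 0 0 68"
}}

```text
time_s: 11.92
eef_pos: [486.5, 283.1, 173.0]
ee_rot: [0.002, 0.093, 0.996, 0.001]
force: [0.2, -0.2, -1.1]
grip_width: 0.683
grip_force: 0.0
```

Run:
```python
from h import *
s=sense(); p=capture('wrist'); cv2.imwrite('pics/w6.png',p['pixels'])
print(s['time_s'],s['eef_pos'],s['grip_width'],s['grip_force'],s['force'])
r=clips(p,s,[(505,276)],23)
a=np.radians(-11.4); d=r[0][0]-[508,276]; print('tray frame',d@[np.cos(a),np.sin(a)],d@[-np.sin(a),np.cos(a)])
```

```text
11.9167 [486.50282323 283.06114737 172.98592727] 0.6825279519692381 0.0 [ 0.18948848 -0.23267933 -1.07183734]
pivot [528.6 274.5] grips [[485.70001220703125, 267.29998779296875], [491.29998779296875, 296.8999938964844]] mid [488.5 282.1] yaw -10.7 dist 40.9 sep 30.2 coilpx 485
tray frame 20.504765655454115 2.6432091869385896
```

View pics/w6.png

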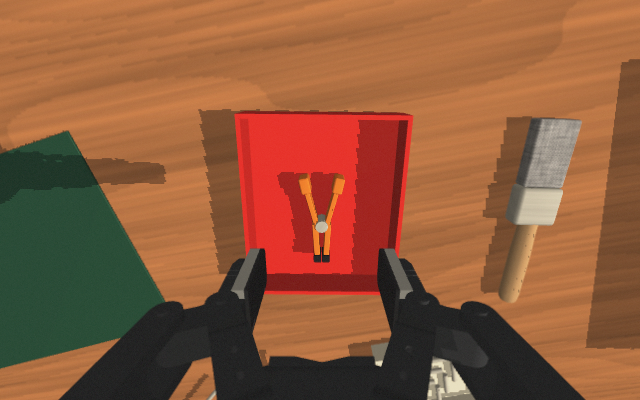

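The clip lies flat in the red tray, with its pivot at about pixel (321, 227), roughly 20 mm and 3 mm from the tray's centre. The gripper is clear of it, so I am handing the job in.

```bash
python3 -c "
from rig import finish_job; print(finish_job())"
```

```text
the job is handed in; nothing more can be done
None
```

The weak clip, the one nearest the tray (it gave at about 2 N; the middle one took about 16 N), lies flat in the red tray, the other two remain on the mat (the third I did not squeeze), and the job is handed in, with no verdict returned.

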